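Set the lens carriage on the optical bench and clamp it

ROBOT

A 6-joint arm with a two-finger parallel gripper is mounted at the origin on a cart in front of the work surface, level with it; the furniture and walls round the work are solid. World frame = base frame: x ahead of the robot, y to its left, z up, the work surface at z = 0. Lengths are in mm, angles in rad, forces in N, time in s.
With the tool pointing down it reaches from about 375 to 900 mm from the base axis. Payload 3.1 kg.
Tool frame: the origin (TCP) lies at the very end of the fingers, on their centre line; the grasp point (between the pads) lies bot.grip_point_offset behind it (bot.grip_point_offset is the distance from the TCP to the grasp point, in mm); z points along the fingers, y is the line along which they close (so a half turn about z gives the same grasp; the last joint's range is limited). The gripper opens to 87 mm and grips with 3 to 60 N. Pads are 19 mm wide; open, the fingers measure 117 mm over their backs; the gripper's body (75 mm by 190 mm) begins 51 mm behind the grasp point.
Start: joints at [0.958, 0.527, 1.433, -0, 1.181, -0.178], TCP at [263.226, 566.841, 222.548] pointing down, gripper open.
Joint ranges: [-3.08, 3.08], [-0.75, 2.2], [0.22, 2.44], [-1.43, 4.57], [0, 2.65], [-2.85, 2.85]. Speed limits (rad/s): [2.79, 2.79, 3.14, 3.14, 3.14, 3.14].

INTERFACE

Orientations are given as a rotation vector (axis times angle).
In Python, from workcell import bot gives the robot as it stands.
- The arm moves only by the tool play_rows, never from a script. Its argument "commands" is a list of rows, each a list of 3 entries, a list of its own where there are three numbers: the closure, from -1 (fully open) to 1 (shut), so that 0 is half open, then the shift along the tool's x, y, z in m, then the turn about the tool's z in degrees. In form: [[fingers, [tx, ty, tz], roll], ...]. A call has 1 to 12 rows; each row is the pose to reach, as a shift and turn from the pose commanded when the call began, along the tool's axes at that moment; what a row does not reach only later rows make up. A row lasts 1/10 s, in which the tool goes at most 50 mm and 8.59 degrees, less where a joint would pass 70% of its speed; a pose out of reach is approached as far as the arm can. A call with a gripper value outside its range is refused whole. The fingers move at their own pace and stop on an object; "newtons" is the grip in N (left out, the last holds). Time passes only in rows, so rows that repeat a pose let the fingers close. It gives the time, the measured TCP pose, the force, the opening and the grip force at its end, in the units of the state.
- bot.read_state(): the state, without advancing time (a new reading comes with each control period).
- bot.snapshot(name): name is "side" or "top"; returns a dict with "color" (420x560x3 uint8, red, green, blue), "range_z" (420x560 float32, mm along the optical axis (not along the pixel's ray), 0 where there is no reading), "K" (3x3 intrinsics, pixels), "dist" ([k1, k2, p1, p2, k3] as OpenCV has them; the pictures are not rectified), "world_from_camera" (4x4, takes a point from camera to world coordinates). Camera axes: x right, y up, looking along -z (the intrinsics and any distortion apply to the point x, -y, -z); pixel columns grow to the right and rows downward; lengths in mm; the calibration is good to about 2 mm. A picture is of the moment at which its call begins.
- bot.hand_in(): hands the job in; it is judged then, once.
The state is a dict: "time_s": time; "joints": joint angles; "joint_velocities": joint speeds; "tau": joint torques, N m; "eef_pos": TCP position; "orientation": TCP orientation; "contact_force": force on the tool from outside, world axes, zero at the start; "torque": the same for the moment, N m; "opening": opening from 0.0 (shut) to 1.0 (fully open); "finger_force": force on a finger pad.
Only numpy, scipy, OpenCV 4.12 (cv2) and the standard library are available. Lean on these libraries where they do the work, as an engineer would, in place of code of your own. Each camera call takes 0.05 s, during which the arm holds its last target. There are 200 camera calls.

TASK

The lens carriage on the small optical bench is loose: slide it along the rail until its white pointer stands over the red index clip (not the blue one), then turn its orange clamp wing clockwise all the way until it is tight. Leave everything else on the worktop where it is.

Things in the scene. Friction and masses are not known exactly. Their poses are not given: they have to be found in the camera images.
- bench: Optical bench, fixed to the worktop: grey foot plate 124 x 460 x 12 mm, on its middle line a roof-shaped aluminium rail (ridge 62 mm above the worktop, flanks sloping 35 degrees), black end blocks 70 mm high at y = +-205 to 219 mm. Origin: centre of its underside. y runs along the rail, z up, x across it to the rear, away from the robot.
- carriage (a joint): Lens carriage's place along bench +y, m; 0 in the middle, ends at +-0.165. About 2 N of friction while the clamp is loose, held firmly (about 15 N) when it is tight. A dark saddle 62 mm long astride the rail, top 80 mm above the worktop; 22 mm behind the ridge a post carries a blue lens in a black mount, 52 mm across, up to 158 mm high. The clamp rides on its sloped front.
- pointer (a point): Lower tip of the carriage's white pointer, a blade 3 mm wide (along bench y) in front of the saddle, 52 mm in front of the ridge and 22 mm above the worktop; it passes 2 mm above the index clips. Axes as the bench's.
- clamp (a joint): Angle of the orange clamp wing, rad: 0 loose, 1.4 fully tight (end stop). Grows as the wing turns clockwise, seen from outside along its axis. It stays where it is left and starts at 0 to 0.3. Turning takes 0.06 N m; from about 0.8 it presses on the strip and stiffens to about 0.25 N m, and may then drag the carriage a millimetre or so along the rail.
- wing (a point): On the clamp's axis inside the orange wing, 10 mm below its outer face; a good place to pinch. The wing is a bar 46 mm long (point x), 12 thick (point y), 26 tall along the axis (point z, pointing outward, up and toward the robot, 35 degrees from vertical); x and y turn with it. It stands on a 10 mm stem, 15 mm clear of a 28 mm washer. At clamp = 0.7 its length points up the slope.
- red_index: Red index clip, 10 mm wide along the bench, on the front edge of the foot plate, fixed. Origin: centre of its underside, on the foot plate 12 mm above the worktop; its top is 8 mm higher. Axes as the bench's. It stands 70 to 130 mm to one side of the bench's middle, the blue clip on the other side.
- blue_index: Blue index clip of the same shape on the other side of the bench; not the one to use.
- strip: Brass clamping strip, 9 x 408 x 7 mm, part of the bench: it lies in a channel along the whole front flank of the rail and passes under the carriage; the clamp presses on it. Leave it alone.
- filter_blue: Bystander: mounted blue filter disc, 33 mm across, 8 mm high; origin under its centre.
- petri_dish: Bystander: lidded petri dish, 60 mm across, 13 mm high; origin under its centre.
- eyepiece: Bystander: black eyepiece standing upright, 34 mm across, 50 mm high; origin under its centre.
- objective_case: Bystander: cream canister with black lid, 35 mm across, 58 mm high; origin under its centre.
- stain_bottle: Bystander: brown bottle with black cap, 48 mm across, 104 mm high; origin under its centre.
- chalk: Bystander: stick of white chalk, 43 mm long, 11 mm thick; origin at its underside.
- memory_stick: Bystander: red memory stick, 55 x 18 x 9 mm; origin under its centre.
- dust_cap: Bystander: black lens cap, 39 mm across, 14 mm high; origin under its centre.

How it is judged (in metres and radians):
At the end, for the whole second after the job is handed in: The pointer's tip stands over the red index clip, within 5 mm of its middle along the rail (the clip is 10 mm wide); the clamp is tight (joint above 1.2 of 1.4 rad) and the carriage is at rest (y of pointer in the frame of red_index between -0.005 and 0.005 m and value of joint clamp above 1.2 rad and velocity of joint carriage between -0.005 and 0.005 m/s); the robot touches nothing.
It fails at once if a loose thing on the worktop is moved by more than 20 mm (distance of any of filter_blue, petri_dish, eyepiece, objective_case, stain_bottle, chalk, memory_stick, dust_cap from where it was at the start of the episode above 0.02 m).
It also fails if it takes over 42 s, if anything falls off the work surface, if the arm or the gripper's body presses on something with over 40 N, if the wrist force passes 120 N, or if a joint passes its speed limit or range.

## Working session

There is one attempt and no reset: what is moved stays moved. The work goes in short steps, Python scripts to look and compute and a tool call to move; the robot and the scene stay as the last step left them, time stands still between calls to the robot, and variables do not carry over. Pictures are saved under pics/ and viewed, at most 10 in all, crops included, and the job is handed in when it is done.

Besides the shell and the picture viewer there is one more tool, called after ">>>" by a JSON object that holds its "method" and its "body". play_rows: Moves the arm, as the interface text tells. Its arguments: {"type":"object","properties":{"commands":{"type":"array"},"newtons":{"type":"number"}},"required":["commands"]}

```bash
mkdir -p pics; cat > h.py <<'E'
import numpy as np, cv2
from workcell import bot
def snap(n,save=None):
    s=bot.snapshot(n)
    if save: cv2.imwrite('pics/'+save,cv2.cvtColor(s['color'],cv2.COLOR_RGB2BGR))
    return s
def cloud(s):
    h,w=s['range_z'].shape
    u,v=np.meshgrid(np.arange(w,dtype=float),np.arange(h,dtype=float))
    p=cv2.undistortPoints(np.stack([u.ravel(),v.ravel()],1)[:,None],np.array(s['K']),np.array(s['dist']))[:,0]
    z=s['range_z'].ravel()
    c=np.stack([p[:,0]*z,-p[:,1]*z,-z,np.ones_like(z)])
    W=(np.array(s['world_from_camera'])@c)[:3].T.reshape(h,w,3)
    W[s['range_z']==0]=np.nan
    return W
E
python3 - <<'E'
from h import *
print(bot.grip_point_offset, bot.read_state())
for n in ('top','side'):
    s=snap(n,n+'0.png'); print(n,np.round(s['world_from_camera'],3).tolist(),s['K'])
    np.savez(n+'0.npz',W=cloud(s),c=s['color'])
a=cv2.imread('pics/top0.png');b=cv2.imread('pics/side0.png')
E
```

```text
18.700000000000003 {'time_s': 0.0, 'joints': array([ 9.57487792e-01,  5.28488335e-01,  1.43393512e+00, -4.84135477e-05,
        1.18137143e+00, -1.78475605e-01]), 'joint_velocities': array([-0.00154731, -0.00056496,  0.0004351 ,  0.00035635,  0.00037127,
        0.00070939]), 'tau': array([ 2.32001012e-04, -4.40048397e+01, -1.76591510e+01,  6.33572834e-02,
        5.82925498e-02, -1.47778765e-04]), 'eef_pos': array([262.82135976, 566.229171  , 221.54757282]), 'orientation': array([-0.67746262, -3.06684897,  0.003218  ]), 'contact_force': array([ 0.40528051,  0.16391515, -0.27049232]), 'torque': array([ 0.06032408,  0.01144855, -0.0399481 ]), 'finger_force': 0.0, 'opening': 0.9993355427780528}
top [[-0.025, 0.982, -0.189, 265.531], [-1.0, -0.027, -0.009, -70.623], [-0.014, 0.189, 0.982, 1574.854], [0.0, 0.0, 0.0, 1.0]] [[394.28710257   0.         283.43238999]
 [  0.         394.28710257 212.96222031]
 [  0.           0.           1.        ]]
side [[0.989, 0.061, -0.133, 342.265], [-0.147, 0.451, -0.881, -1371.689], [0.006, 0.891, 0.455, 750.031], [0.0, 0.0, 0.0, 1.0]] [[436.68531449   0.         280.7182027 ]
 [  0.         436.68531449 214.18302849]
 [  0.           0.           1.        ]]
```

View pics/top0.png

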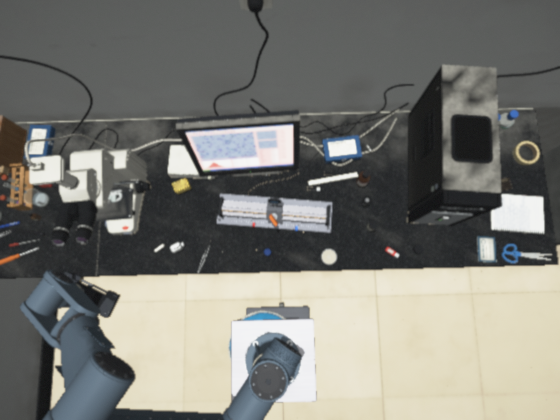

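View pics/side0.png

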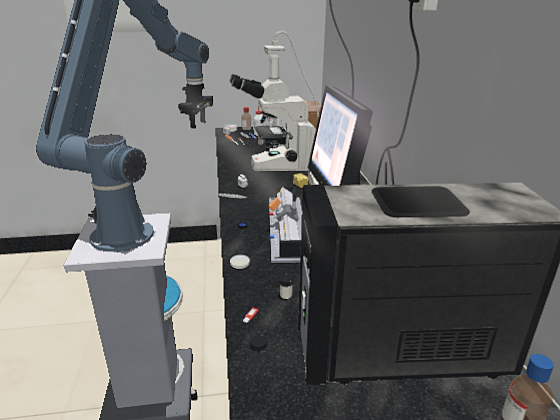

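The top view shows the bench around (275,213), with the carriage at about (273,210) and the orange wing at (272,221). A red spot is near (253,225) and a blue one near (297,229). I'll measure these and enlarge the view.

```bash
python3 - <<'E'
from h import *
d=np.load('top0.npz');W=d['W'];c=d['c'].astype(int)
im=cv2.imread('pics/top0.png')[180:250,205:345]
sd=cv2.imread('pics/side0.png')[165:275,225:325]
cv2.imwrite('pics/crop0.png',np.vstack([cv2.resize(im,(700,350),interpolation=2)]))
hsv=cv2.cvtColor(d['c'],cv2.COLOR_RGB2HSV).astype(int)
for n,f in dict(top=1,side=2).items():
    d=np.load(n+'0.npz');W=d['W'];hsv=cv2.cvtColor(d['c'],cv2.COLOR_RGB2HSV).astype(int)
    H,S,V=[hsv[...,i] for i in range(3)]
    reg=np.zeros(H.shape,bool)
    if n=='top': reg[185:245,210:340]=1
    else: reg[180:265,262:305]=1
    for nm,m in dict(red=((H<6)|(H>172))&(S>120)&(V>80),orange=(H>=6)&(H<22)&(S>130)&(V>100),blue=(H>100)&(H<125)&(S>120)&(V>80)).items():
        k,l,st,ce=cv2.connectedComponentsWithStats((m&reg).astype(np.uint8))
        for i in range(1,k):
            if st[i,4]>2: print(n,nm,st[i,4],np.round(ce[i],1),np.round(np.nanmedian(W[l==i],0),1))
# end blocks / foot plate: height map from top
W=np.load('top0.npz')['W'];R=W[190:238,212:338].reshape(-1,3)
R=R[(R[:,2]>6)&(R[:,2]<30)]
print(len(R)); r=cv2.minAreaRect(R[:,:2].astype(np.float32));print(r,cv2.boxPoints(r))
R=W[190:238,212:338].reshape(-1,3);R=R[(R[:,2]>48)&(R[:,2]<72)]
r=cv2.minAreaRect(R[:,:2].astype(np.float32));print(r);print(cv2.fitLine(R[:,:2].astype(np.float32),cv2.DIST_HUBER,0,.01,.01).ravel())
R=W[190:238,212:338].reshape(-1,3);R=R[R[:,2]>90];print(len(R),np.median(R,0))
E
```

```text
top red 6 [253.3 224.5] [521.7  65.7  20.2]
top orange 42 [272.8 220. ] [523.3 -17.2 103.8]
top blue 10 [295.9 229.1] [ 498.6 -105.4   14.8]
side red 9 [270.3 213.3] [519.   60.8  17. ]
side orange 77 [274.3 203.8] [523.5 -20.   94.4]
side blue 15 [270.8 236.5] [ 500.8 -108.3   13.4]
1694
((567.6734008789062, -21.951614379882812), (506.0350036621094, 194.49801635742188), 88.4345474243164) [[ 463.54852 -272.21796]
 [ 657.97394 -277.5314 ]
 [ 671.7983   228.31473]
 [ 477.37286  233.62817]]
((570.12451171875, -18.698974609375), (439.1097412109375, 75.56000518798828), 83.60763549804688)
[ 1.0545098e-01  9.9442452e-01  5.6855634e+02 -1.8330519e+01]
116 [586.86263267 -20.52251504 127.57630465]
```

View pics/crop0.png

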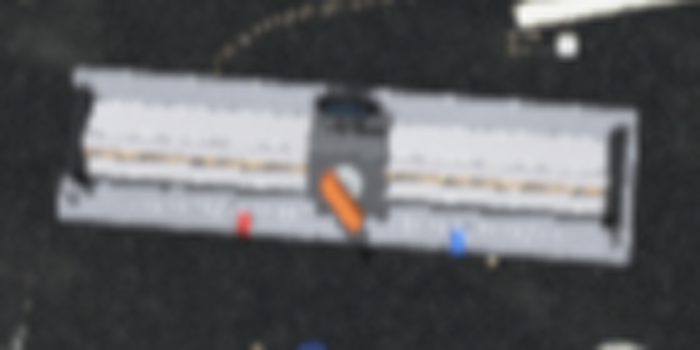

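Wing at about (528,-18,95), turned about 35° from the bench's cross axis, so clamp ≈0.18. The slide needed is about +76 mm along bench +y. The tool stays vertical, so I'll move above the wing and turn to match it.

>>> {"method": "play_rows", "body": {"commands": [[-0.2,[-0.173,-0.213,0],-20],[-0.2,[-0.173,-0.213,0],-20],[-0.2,[-0.173,-0.213,0],-40],[-0.2,[-0.173,-0.213,0],-40],[-0.2,[-0.173,-0.213,0],-53],[-0.2,[-0.483,-0.419,0],-53],[-0.2,[-0.483,-0.419,0],-53],[-0.2,[-0.483,-0.419,0],-53],[-0.2,[-0.483,-0.419,0],-53],[-0.2,[-0.483,-0.419,0],-53],[-0.2,[-0.483,-0.419,0],-53],[-0.2,[-0.483,-0.419,0],-53]], "newtons": 30}}

```text
time_s: 1.3
eef_pos: [492.2, 39.3, 222.4]
orientation: [0.762, -3.048, -0.001]
contact_force: [1.0, 0.5, 0.3]
opening: 0.603
finger_force: 0.0
```

```bash
python3 - <<'E'
from h import *
# bench fit from initial data
P={}
for n in ('top','side'):
    d=np.load(n+'0.npz');W=d['W'];hsv=cv2.cvtColor(d['c'],cv2.COLOR_RGB2HSV).astype(int)
    H,S,V=[hsv[...,i] for i in range(3)]
    reg=np.zeros(H.shape,bool)
    if n=='top': reg[185:245,210:340]=1
    else: reg[180:265,262:305]=1
    m=reg&(H>=4)&(H<24)&(S>130)&(V>80)&(W[...,2]>70)
    Q=W[m];P[n]=Q
    print(n,len(Q),'min',Q.min(0).round(),'max',Q.max(0).round(),'mean',Q.mean(0).round(1))
    c=cv2.fitLine(Q[:,:2].astype(np.float32),cv2.DIST_L2,0,.01,.01).ravel();print('azim',np.degrees(np.arctan2(c[1],c[0])))
# ridge: top view profile along bench
W=np.load('top0.npz')['W'];R=W[185:240,205:345].reshape(-1,3)
yv=np.array([.112,.9937]);xv=np.array([.9937,-.112])
b=R[:,:2]@np.stack([xv,yv],1)
m=(R[:,2]>62)&(R[:,2]<85);hb,e=np.histogram(b[m,1],bins=np.arange(-260,300,10))
print([(int(a),int(c)) for a,c in zip(e,hb) if c])
m=(R[:,2]>100);print('lens y',b[m,1].min(),b[m,1].max(),'x',np.percentile(b[m,0],[5,50,95]))
m=(R[:,2]>55)&(R[:,2]<66);print('ridge x',np.percentile(b[m,0],[5,50,95]))
print(bot.read_state()['eef_pos'],bot.read_state()['joints'])
E
```

```text
top 39 min [505. -28.  90.] max [542.  -3. 119.] mean [523.7 -16.6 103.8]
azim 35.570835
side 76 min [504. -38.  75.] max [545.  -7. 112.] mean [524.1 -21.2  94.5]
azim 34.647575
[(-180, 17), (-170, 52), (-160, 13), (-150, 9), (-140, 7), (-130, 9), (-120, 8), (-110, 15), (-100, 12), (-90, 8), (-80, 14), (-70, 6), (-60, 12), (-50, 8), (-40, 12), (-30, 9), (-20, 10), (-10, 9), (0, 7), (10, 33), (20, 37), (30, 38), (40, 27), (50, 25), (60, 32), (70, 16), (80, 11), (90, 10), (100, 11), (110, 8), (120, 10), (130, 4), (140, 13), (150, 9), (160, 10), (170, 9), (180, 11), (190, 9), (200, 8), (210, 13), (220, 9), (230, 10), (240, 14), (250, 46), (260, 13)]
lens y 19.692066809915342 65.39701381746406 x [517.78885845 586.86463865 595.63408614]
ridge x [538.20429403 569.22640162 587.99796291]
[492.16620024  39.25906214 222.38919221] [-1.47320890e-01  3.52206530e-01  1.75499830e+00  2.97668864e-04
  1.03486096e+00 -2.20801161e+00]
```

>>> {"method": "play_rows", "body": {"commands": [[-0.2,[-0.0015,-0.064,0],-6],[-0.2,[-0.0015,-0.064,0],-6],[-0.2,[-0.0015,-0.064,0.03],-6],[-0.2,[-0.0015,-0.064,0.05],-6],[-0.2,[-0.0015,-0.064,0.05],-6]]}}

```text
time_s: 1.8
eef_pos: [520.3, -13.7, 169.8]
orientation: [0.917, -2.998, -0.007]
contact_force: [-0.5, 0.5, -0.5]
opening: 0.603
finger_force: 0.0
```

```bash
python3 - <<'E'
from h import *
s=bot.read_state();print(s['eef_pos'],s['orientation'],s['contact_force'])
a=snap('top');b=snap('side')
A=cv2.resize(a['color'][175:255,205:345],(700,400),interpolation=2)
B=cv2.resize(b['color'][165:265,235:335],(400,400),interpolation=2)
cv2.imwrite('pics/above.png',cv2.resize(np.hstack([A,B]),(800,291))[...,::-1])
E
```

```text
[520.26290525 -13.6769812  169.83893529] [ 0.91740517 -2.99763394 -0.00678274] [-0.51204534  0.54198074 -0.52538615]
```

View pics/above.png

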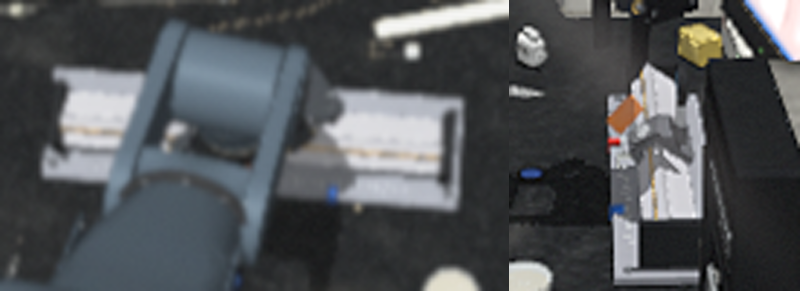

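>>> {"method": "play_rows", "body": {"commands": [[-0.2,[-0.001,-0.004,0.03],0],[-0.2,[-0.001,-0.004,0.055],0],[-0.2,[-0.001,-0.004,0.07],0],[-0.2,[-0.001,-0.004,0.082],0],[-0.2,[-0.001,-0.004,0.082],0]]}}

```text
time_s: 2.4
eef_pos: [526.0, -16.9, 90.2]
orientation: [0.921, -3.003, -0.001]
contact_force: [-0.2, 1.0, -0.5]
opening: 0.594
finger_force: 0.0
```

```bash
python3 - <<'E'
from h import *
s=bot.read_state();print(s['eef_pos'],s['orientation'],s['contact_force'])
b=snap('side')
B=cv2.resize(b['color'][150:250,225:355],(780,600),interpolation=2)
cv2.imwrite('pics/down.png',B[...,::-1])
E
```

```text
[526.01435275 -16.89839901  90.19076822] [ 9.21122409e-01 -3.00256030e+00 -9.00685342e-04] [-0.1625593   0.98873301 -0.4630544 ]
```

View pics/down.png

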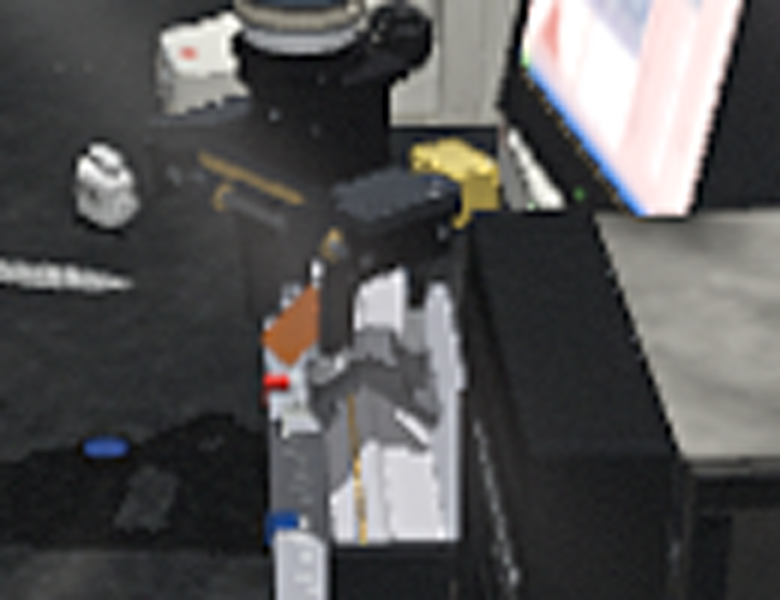

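The near finger (335,300) stands just behind the wing (295,325), and the body is clear of the lens. Now I'll close on the wing.

>>> {"method": "play_rows", "body": {"commands": [[0.3,[0,0,0.003],0],[1,[0,0,0.003],0],[1,[0,0,0.003],0],[1,[0,0,0.003],0],[1,[0,0,0.003],0],[1,[0,0,0.003],0],[1,[0,0,0.003],0],[1,[0,0,0.003],0]], "newtons": 12}}

```text
time_s: 3.25
eef_pos: [524.8, -16.8, 87.6]
orientation: [0.92, -3.001, -0.002]
contact_force: [-5.1, 1.6, 4.2]
opening: 0.21
finger_force: 11.0
```

>>> {"method": "play_rows", "body": {"commands": [[1,[-0.005,0.006,0],0],[1,[-0.01,0.012,0],0],[1,[-0.015,0.018,0],0],[1,[-0.02,0.0235,0],0],[1,[-0.025,0.0295,0],0],[1,[-0.03,0.0355,0],0],[1,[-0.035,0.041,0],0],[1,[-0.04,0.047,0],0],[1,[-0.045,0.053,0],0],[1,[-0.049,0.058,0],0],[1,[-0.049,0.058,0],0],[1,[-0.049,0.058,0],0]]}}

```text
time_s: 4.45
eef_pos: [533.0, 58.8, 87.5]
orientation: [0.921, -3.001, -0.002]
contact_force: [-5.2, 2.7, 5.4]
opening: 0.213
finger_force: 11.3
```

```bash
python3 - <<'E'
from h import *
s=bot.read_state();print(s['eef_pos'],s['orientation'],s['contact_force'],s['opening'])
b=snap('side');a=snap('top')
B=cv2.resize(b['color'][150:250,225:325],(400,400),interpolation=2)
A=cv2.resize(a['color'][180:260,215:295],(400,400),interpolation=2)
cv2.imwrite('pics/slid.png',np.hstack([A,B])[...,::-1])
E
```

```text
[532.95750598  58.81474072  87.49229662] [ 9.20541975e-01 -3.00109857e+00 -2.13208138e-03] [-5.24452492  2.69356236  5.44758363] 0.21318612124879863
```

View pics/slid.png

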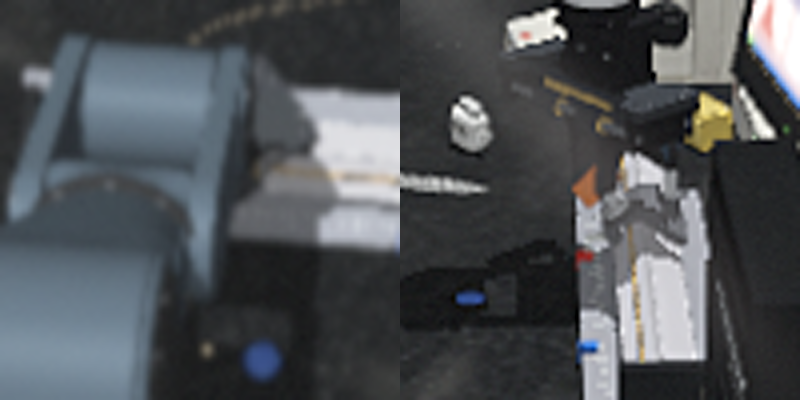

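The carriage followed the grip. Before tightening, I'll refine the offset from the initial image at sub-pixel level.

```bash
cat >> h.py <<'E'
def ray(s,uv,z):
    p=cv2.undistortPoints(np.float64(uv).reshape(-1,1,2),np.array(s['K']),np.array(s['dist']))[:,0]
    T=np.array(s['world_from_camera']);d=np.c_[p[:,0],-p[:,1],-np.ones(len(p))]@T[:3,:3].T
    return T[:3,3]+d*((z-T[2,3])/d[:,2:])
def pix(s,P):
    T=np.linalg.inv(np.array(s['world_from_camera']));c=np.atleast_2d(P)@T[:3,:3].T+T[:3,3]
    c=c*[1,-1,-1];return cv2.projectPoints(c,np.zeros(3),np.zeros(3),np.array(s['K']),np.array(s['dist']))[0][:,0]
E
python3 - <<'E'
from h import *
s=bot.snapshot('top');im=np.load('top0.npz')['c'].astype(np.float32)
def cen(ch,others,box):
    r0,r1,c0,c1=box;w=im[r0:r1,c0:c1,ch]-im[r0:r1,c0:c1,others].max(-1) if isinstance(others,list) else 0
    w=np.clip(w-25,0,None);v,u=np.mgrid[r0:r1,c0:c1];return (w*u).sum()/w.sum(),(w*v).sum()/w.sum()
red=ray(s,cen(0,[1,2],(220,230,248,259)),20)[0];blu=ray(s,cen(2,[0],(223,235,290,303)),20)[0]
print('red',red,'blue',blu)
g=im.mean(-1)
for yaw in (-.105,-.115):
    bx=np.array([np.cos(yaw),np.sin(yaw),0]);by=np.array([-np.sin(yaw),np.cos(yaw),0])
    O=np.array([570,-18.5,0]);
    print(yaw,'red y',(red-O)@by,'blue',(blu-O)@by,'x',(red-O)@bx,(blu-O)@bx)
    for off,z in ((-14,52),(-10,55),(-3,60),(5,58),(10,55)):
        t=np.arange(-230,231,1.);P=O+off*bx+t[:,None]*by+[0,0,z];uv=pix(s,P).astype(np.float32)
        q=cv2.remap(g,uv[:,:1],uv[:,1:],cv2.INTER_LINEAR).ravel();q=cv2.GaussianBlur(q[:,None],(1,5),1.5).ravel()
        d=np.gradient(q);e=[]
        for lo,hi,sg in ((-225,-190,1),(-60,-5,-1),(5,60,1),(190,225,-1)):
            m=(t>=lo)&(t<=hi);w=np.clip(sg*d[m],0,None);k=w>0.4*w.max();e.append((t[m][k]*w[k]).sum()/w[k].sum())
        print(off,np.round(e,1),'carr',round((e[1]+e[2])/2,1),'len',round(e[2]-e[1],1),'blocks mid',round((e[0]+e[3])/2,1),round(e[3]-e[0],1))
E
```

```text
red [522.70768106  64.95279751  20.        ] blue [ 503.21869722 -105.44184233   20.        ]
-0.105 red y 78.03661241140094 blue -93.4621748618205 x -55.77831090231863 -57.30138059783203
-14 [-208.6  -33.5   29.6  205.2] carr -2.0 len 63.2 blocks mid -1.7 413.8
-10 [-208.7  -33.2   29.7  206.9] carr -1.8 len 62.9 blocks mid -0.9 415.6
-3 [-207.1  -35.1   29.4  206.6] carr -2.8 len 64.5 blocks mid -0.3 413.7
5 [-205.5  -34.6   29.5  205. ] carr -2.5 len 64.1 blocks mid -0.2 410.6
10 [-205.6  -33.7   30.   205.3] carr -1.8 len 63.7 blocks mid -0.2 410.9
-0.115 red y 77.47493680061099 blue -94.03050604781582 x -56.55587512809138 -56.36390938101068
-14 [-208.   -33.6   29.6  206.5] carr -2.0 len 63.2 blocks mid -0.7 414.5
-10 [-208.6  -33.2   29.6  207.3] carr -1.8 len 62.8 blocks mid -0.7 415.9
-3 [-207.6  -35.    29.4  206.5] carr -2.8 len 64.5 blocks mid -0.5 414.0
5 [-206.5  -34.6   29.6  204.6] carr -2.5 len 64.2 blocks mid -1.0 411.2
10 [-205.6  -33.7   30.1  204.7] carr -1.8 len 63.7 blocks mid -0.5 410.3
```

>>> {"method": "play_rows", "body": {"commands": [[1,[-0.001,0.0015,0],0],[1,[-0.0023,0.0027,-0.001],0],[1,[-0.0023,0.0027,-0.003],0],[1,[-0.0023,0.0027,-0.003],4],[1,[-0.0023,0.0027,-0.003],9],[1,[-0.0023,0.0027,-0.003],14],[1,[-0.0023,0.0027,-0.003],19],[1,[-0.0023,0.0027,-0.003],24],[1,[-0.0023,0.0027,-0.003],30],[1,[-0.0023,0.0027,-0.003],35],[1,[-0.0023,0.0027,-0.003],40],[1,[-0.0023,0.0027,-0.003],40]], "newtons": 25}}

```text
time_s: 5.8
eef_pos: [532.3, 62.3, 89.8]
orientation: [-0.164, -3.132, -0.001]
contact_force: [-5.7, 0.4, -1.3]
opening: 0.134
finger_force: 25.0
```

The opening is now 12 mm, so the pads lie flat on the wing and it is turning with the gripper. I'll continue.

>>> {"method": "play_rows", "body": {"commands": [[1,[0,0,0],5],[1,[0,0,0],10],[1,[0,0,0],15],[1,[0,0,0],20],[1,[0,0,0],25],[1,[0,0,0],30],[1,[0,0,0],34],[1,[0,0,0],38],[1,[0,0,0],42],[1,[0,0,0],45],[1,[0,0,0],45],[1,[0,0,0],45]], "newtons": 45}}

```text
time_s: 7.0
eef_pos: [531.2, 64.8, 91.1]
orientation: [-1.346, -2.83, -0.002]
contact_force: [-9.3, 9.1, 9.0]
opening: 0.175
finger_force: 49.4
```

>>> {"method": "play_rows", "body": {"commands": [[-0.1,[0,0,0],0],[-0.1,[0,0,0],0],[-0.1,[0,0,0],0],[-0.1,[0,0,0],0],[-0.1,[0,0,-0.04],0],[-0.1,[0,0,-0.09],0],[-0.1,[0,0,-0.13],0],[-0.1,[0.24,0.068,-0.13],0],[-0.1,[0.24,0.068,-0.13],0],[-0.1,[0.24,0.068,-0.13],0],[-0.1,[0.24,0.068,-0.13],0],[-0.1,[0.24,0.068,-0.13],0]]}}

```text
time_s: 8.2
eef_pos: [436.2, 292.5, 220.9]
orientation: [1.351, 2.834, 0.002]
contact_force: [0.7, 0.2, -0.0]
opening: 0.555
finger_force: 0.0
```

```bash
python3 - <<'E'
from h import *
st=bot.read_state();print(st['eef_pos'],st['contact_force'],st['time_s'])
s=snap('top');im=s['color'].astype(np.float32);np.savez('top1.npz',W=cloud(s),c=s['color'])
b=snap('side')
B=cv2.resize(b['color'][165:265,235:335],(400,400),interpolation=2)
A=cv2.resize(s['color'][185:245,215:275],(400,400),interpolation=2)
cv2.imwrite('pics/after.png',np.hstack([A,B])[...,::-1])
w=im[220:230,248:259];w=np.clip(w[...,0]-w[...,1:].max(-1)-25,0,None);v,u=np.mgrid[220:230,248:259]
print(w.sum());red=ray(s,[(w*u).sum()/w.sum(),(w*v).sum()/w.sum()],20)[0]
yaw=-.115;bx=np.array([np.cos(yaw),np.sin(yaw),0]);by=np.array([-np.sin(yaw),np.cos(yaw),0]);O=np.array([570,-18.5,0])
R=(red-O)@by;print('red y',R)
g=im.mean(-1)
for off,z in ((-14,52),(-10,55),(-3,60),(5,58),(10,55)):
    t=np.arange(0,180,1.);uv=pix(s,O+off*bx+t[:,None]*by+[0,0,z]).astype(np.float32)
    q=cv2.remap(g,uv[:,:1],uv[:,1:],cv2.INTER_LINEAR).ravel();q=cv2.GaussianBlur(q[:,None],(1,5),1.5).ravel();d=np.gradient(q);e=[]
    for lo,hi,sg in ((R-60,R-10,-1),(R+10,R+60,1)):
        m=(t>=lo)&(t<=hi);w=np.clip(sg*d[m],0,None);k=w>0.4*w.max();e.append((t[m][k]*w[k]).sum()/w[k].sum())
    print(off,np.round(e,1),np.mean(e),e[1]-e[0])
W=np.load('top1.npz')['W'];hsv=cv2.cvtColor(s['color'],cv2.COLOR_RGB2HSV).astype(int)
m=(hsv[...,0]>=4)&(hsv[...,0]<24)&(hsv[...,1]>130)&(hsv[...,2]>80)&(W[...,2]>70)&(abs(W[...,1]-60)<50)&(abs(W[...,0]-530)<50)
Q=W[m];c=cv2.fitLine(Q[:,:2].astype(np.float32),2,0,.01,.01).ravel()
az=np.arctan2(c[1],c[0]);az=(az+np.pi/2)%np.pi-np.pi/2
print(len(Q),Q.mean(0),np.degrees(az),'clamp',0.7-np.arctan(np.tan(az-yaw)*np.cos(np.radians(35))))
E
```

```text
[436.23885643 292.48319016 220.94524953] [ 0.74533301  0.23125877 -0.04307065] 8.2
970.0
red y 89.22145443083744
-14 [ 43. 112.] 77.46986725324633 69.00230494592338
-10 [ 43.9 109.1] 76.50201399100531 65.12274170822104
-3 [ 44. 109.] 76.5031576558846 65.0440971755541
5 [ 44.1 108.9] 76.5269332709097 64.81026451259753
10 [ 44.6 109.1] 76.87655380378676 64.54121600278197
32 [533.02645167  61.10807901 103.7816469 ] -51.395824 clamp 1.3830068282292443
```

View pics/after.png

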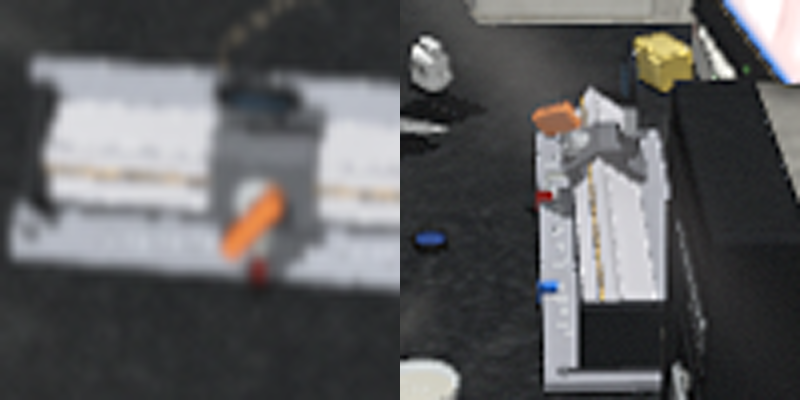

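The clamp measures about 1.38 rad. The carriage is at 76.5–77 mm against 77.5 mm for the red clip, and the pointer (262,235) lines up square with the clip (258,270). The robot is clear, so I'm handing in.

```bash
python3 -c "
from workcell import bot
print(bot.hand_in())"
```

```text
the job is handed in; nothing more can be done
None
```

I handed the job in after 8.2 s: the carriage pointer is about 1 mm from the middle of the red clip, the clamp wing is tight at about 1.38 rad, and the arm touches nothing. No verdict came back, and I didn't measure the loose items again afterwards.

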